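Fit the return spring on a bottle capper's guide rod

ROBOT

A 7-joint arm with a two-finger parallel gripper is mounted at the origin on the work surface. World frame = base frame: x ahead of the robot, y to its left, z up, the work surface at z = 0. Lengths are in m, angles in degrees, forces in N, time in s.
With the tool pointing down it reaches from about 0.4 to 0.85 m from the base axis. Payload 10.4 kg.
Tool frame: the origin (TCP) lies between the finger pads; the fingertips stand 14 mm ahead of it and the grasp point (between the pads) lies 5 mm behind it; z points along the fingers, y is the direction in which the jaws open and shut (so a half turn about z gives the same grasp; the last joint's range is limited). The gripper opens to 85 mm and grips with 20 to 120 N. Pads are 22 mm wide; open, the fingers measure 114 mm over their backs; the gripper's body (76 mm by 85 mm) begins 54 mm behind the grasp point. The pads swing forward as they close: fully open they stand 13 mm farther back than shut.
Start: joints at [-72.342, 19.034, -3.707, 83.658, 1.238, 77.344, -5.071], TCP at [0.203, 0.591, 0.245] pointing down, gripper open.
Joint ranges: [-148.97, 148.97], [-28.65, 121.19], [-84.17, 76.75], [9.2, 138.47], [-72.65, 252.65], [3.7, 117.97], [-149.18, 149.18]. Speed limits (degrees/s): [127.2, 127.2, 159.86, 159.86, 180, 180, 180].

INTERFACE

Orientations are given as a 3x3 rotation matrix whose columns are the frame's x, y, z axes.
In Python, from cell import bot gives the robot as it stands.
- The arm moves only by the tool arm_command, never from a script. Its argument "commands" is a list that holds one entry, the list of rows, each a list of 7 numbers: the shift along the tool's x, y, z as a fraction of full scale, then the turn, a rotation vector about the tool's x, y, z as a fraction of full scale, then the opening, from 0 (shut) to 1 (fully open). In form: [[[x, y, z, rx, ry, rz, jaw], ...]]. A call has 1 to 12 rows; each row shifts and turns the commanded pose from where the row before left it, along the tool's axes as they then stand; what a row does not reach is not made up. Full scale, the value 1, is 800 mm for a shift and pi rad for a turn. A row lasts 1/12 s, in which the tool goes at most 41.7 mm and 7.16 degrees, less where a joint would pass 70% of its speed; a pose out of reach is approached as far as the arm can. A call with a number of a shift or a turn outside -1 to 1 is refused whole. A call with a gripper value outside its range is refused whole. The fingers move at their own pace and stop on an object; "squeeze" is the grip in N (left out, the last holds). Time passes only in rows, so rows that do not move let the fingers close. It gives the time, the measured TCP pose, the force and the opening at its end, in the units of the state.
- bot.get_state(): the state, without advancing time (a new reading comes with each control period).
- bot.grab_frame(name): name is "scene" or "top" or "wrist"; returns a dict with "pixels" (384x512x3 uint8, red, green, blue), "z_map" (384x512 float32, m along the optical axis (not along the pixel's ray), 0 where there is no reading), "mtx" (3x3 intrinsics, pixels), "position" and "rotation" of the camera in the world. Camera axes: x right, y down, z forward; pixel columns grow to the right and rows downward; lengths in m; the calibration is good to about 2 mm. A picture is of the moment at which its call begins.
- bot.finish_job(): hands the job in, once; it reports no verdict.
The state is a dict: "time": time; "q": joint angles; "qd": joint speeds; "tau": joint torques, N m; "tcp_pos": TCP position; "ee_rot": TCP orientation; "force": force on the tool from outside, world axes, zero at the start; "torque": the same for the moment, N m; "gripper_width": finger opening in m.
Only numpy, scipy, OpenCV 4.12 (cv2) and the standard library are available. Lean on these libraries where they do the work, as an engineer would, in place of code of your own. Each camera call takes 0.05 s, during which the arm holds its last target.

TASK

Fit the steel coil spring, red tail downwards, over the upright guide rod of the green bottle capper: its inward tail catches on the two notched brass collars, so feel for each notch by twisting the spring a little whenever it snags, never forcing it. Lower it (do not drop it) until it stands fully home and upright on the green base, let go of it, and leave the bottles, cartons, bowl and spanner where they are.

Things in the scene. Friction and masses are not known exactly. Their poses are not given: they have to be found in the camera images.
- spring: Rigid steel coil spring standing upright: 110 mm tall, 49 mm outside and 37 mm clear inside diameter, wire 5 mm, six open turns (17.5 mm pitch) between flat end turns, 0.12 kg. Origin: centre of its underside, z up its axis. Starts in any of three places it shares with the amber bottle and the white jar. Grip it across the coils near its top, from above, at any yaw.
- tail (a point): Inner tip of the spring's tail: at its foot the wire ends in a straight red tail pointing inwards along the spring's own x axis, from the coil (+x side) to 9 mm from the spring's axis (this point), in the lowest 5 mm. The red top wire end lies straight above the tail, 110 mm up.
- stand: Capper base, fixed: green plate 200 x 120 x 20 mm. Origin on the table under the rod's axis, z up; the plate runs from 60 mm behind (-x) to 140 mm ahead (+x), 60 mm to each side. A bottle cradle ring (65 mm across, 34 mm above the table) lies 102 mm ahead; a white line on the plate points to +x from the rod. The steel rod stands upright, 14 mm thick, and carries two collars.
- collar_top_upper (a point): On the rod's axis at the top face of the upper brass collar, 102 mm above the table. Collar: 33 mm across, 10 mm thick, with one radial notch 10 mm wide that lets the tail through (about 0.2 rad play either way); elsewhere it stops the tail. The notch points anywhere within 0.8 rad either way of the stand's +x; its angle is not reported: feel or look for it.
- collar_top_lower (a point): On the rod's axis at the top face of the lower brass collar, 64 mm above the table: same size and notch, its angle again unreported, within 0.8 rad of the stand's +x and independent of the upper one's. Both collars are clamped tight. Between the collars, and below them, the spring turns freely about the rod.
- seat (a point): Centre of the spring's seat: on the rod's axis at the top of the green plate, 20 mm above the table.
- rod_end (a point): Top of the rod's rounded end, 115 mm above the table.
- amber_bottle: Amber bottle, 52 mm diameter, 130 mm tall, loose bystander; origin at the centre of its underside.
- white_jar: White jar with green cap, 56 mm diameter, 90 mm tall, loose bystander; origin at the centre of its underside.
- oil_bottle: Green glass bottle, 54 mm diameter, 150 mm tall, loose bystander; origin at the centre of its underside.
- cap_bowl: White ceramic bowl, 90 mm across, 45 mm tall, loose bystander; origin at the centre of its underside.
- carton_red: White carton with a red band lying flat, 120 x 60 x 28 mm, loose bystander; origin at the centre of its underside.
- carton_blue: White carton with a blue band lying flat, 130 x 55 x 30 mm, loose bystander; origin at the centre of its underside.
- spanner: Steel spanner lying flat, 160 mm long, loose bystander; origin at about the middle of its underside.
- spring_top (a point): Centre of the spring's upper end, 110 mm above its underside.

How it is judged:
By the outcome, as a careful person would: the job done as asked, in the order asked, and still so for the second after the job is handed in, with the robot touching nothing.
It also fails if it takes over 64 s, if anything falls off the work surface, if the arm or the gripper's body presses on something with over 40 N, if the wrist force passes 120 N, or if a joint passes its speed limit or range.

## Working session

There is one attempt and no reset: what is moved stays moved. The work goes in short steps, Python scripts to look and compute and a tool call to move; the robot and the scene stay as the last step left them, time stands still between calls to the robot, and variables do not carry over. Pictures are saved under pics/ and viewed, and the job is handed in when it is done.

Besides the shell and the picture viewer there is one more tool, called in YAML: its name, and indented under it one key for each argument. arm_command: Moves the arm, as the interface text tells. Its arguments: {"type":"object","properties":{"commands":{"type":"array","items":{"type":"array","items":{"type":"array","items":{"type":"number"}}}},"squeeze":{"type":"number"}},"required":["commands"]}

```bash
ls; mkdir -p pics; cat > h.py <<'E'
import numpy as np, cv2
from cell import bot
def snap(n,fn):
    f=bot.grab_frame(n); np.savez(fn+'.npz',**f); cv2.imwrite('pics/'+fn+'.png',cv2.cvtColor(f['pixels'],cv2.COLOR_RGB2BGR)); return f
def pts(f):
    z=f['z_map'];K=f['mtx'];v,u=np.indices(z.shape)
    c=np.stack([(u-K[0,2])/K[0,0]*z,(v-K[1,2])/K[1,1]*z,z],-1)
    return c@np.array(f['rotation']).T+np.array(f['position'])
E
python3 - <<'E'
from h import *
np.set_printoptions(precision=3,suppress=True)
for n in ['scene','top','wrist']:
    f=snap(n,n+'0'); print(n,f['position'],np.array(f['rotation']).tolist(),f['mtx'][0],f['mtx'][1])
print(bot.get_state())
E
```

```text
pics
scene [1.372 0.92  1.159] [[-0.7635730436667721, 0.4154366706237295, -0.49433650450531413], [0.6457214084971631, 0.49094582742922627, -0.5848213890909533], [-0.00026380656065739047, -0.7657575120303446, -0.6431293518221628]] [462.019   0.    259.137] [  0.    462.019 191.024]
top [ 0.327 -0.057  1.489] [[0.02767879434432353, -0.9869674185137418, 0.15852192004882368], [-0.9995747157138266, -0.025871042269190386, 0.013456480874625878], [-0.0091799808969327, -0.1588269623339399, -0.9872637560381244]] [452.609   0.    248.191] [  0.    452.609 188.482]
wrist [0.14  0.613 0.373] [[0.3236015420291575, 0.9124049867537122, 0.250597649915773], [0.9461918600577426, -0.311559945474015, -0.08747207746873815], [-0.0017337695405092095, 0.265419555653282, -0.9641314503323669]] [341.634   0.    259.372] [  0.    341.634 188.738]
{'time': 0.15, 'q': array([-72.338,  19.063,  -3.707,  83.693,   1.236,  77.343,  -5.072]), 'qd': array([-0.003, -0.155, -0.043, -0.083,  0.085, -0.086, -0.025]), 'tau': array([  0.001, -62.583,   0.049, -39.185,   0.016,   0.008,  -0.   ]), 'tcp_pos': array([0.203, 0.591, 0.245]), 'ee_rot': array([[-0.946,  0.325, -0.   ],
       [ 0.325,  0.946, -0.001],
       [-0.   , -0.001, -1.   ]]), 'force': array([ 1.433, -0.111,  0.052]), 'torque': array([-0.025,  0.039,  0.016]), 'gripper_width': 0.08544223177748092}
```

View pics/scene0.png

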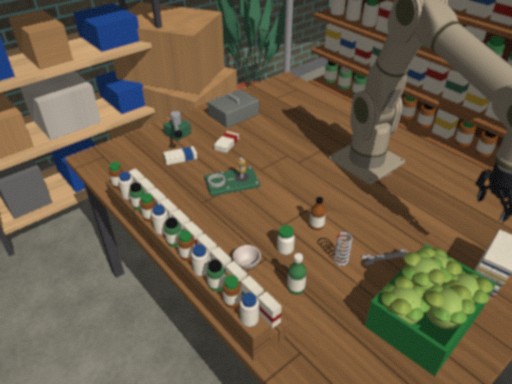

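View pics/top0.png

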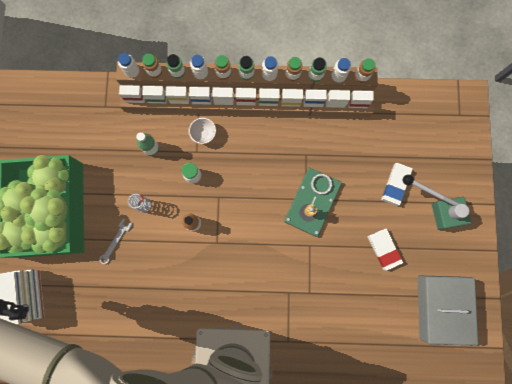

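View pics/wrist0.png

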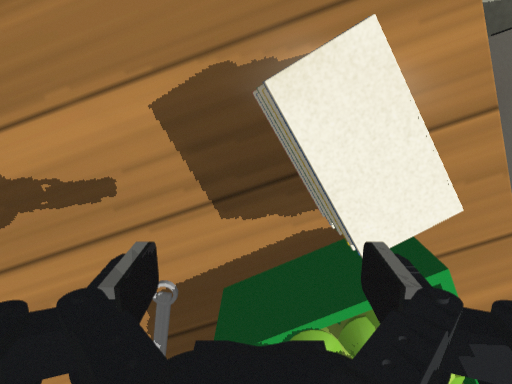

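The scene view shows the spring at about (343,248), between the amber bottle (318,213) and the jar (287,240), with the capper at (232,180). In the top view the spring's top end is near (136,202) and the rod near (311,210).

```bash
python3 - <<'E'
from h import *
np.set_printoptions(precision=4,suppress=True)
T=cv2.imread('pics/top0.png');S=cv2.imread('pics/scene0.png')
a=cv2.resize(T[165:240,110:210],None,fx=7,fy=7,interpolation=cv2.INTER_CUBIC)
b=cv2.resize(T[160:240,275:350],None,fx=7,fy=7,interpolation=cv2.INTER_CUBIC)
cv2.imwrite('pics/c1.png',a);cv2.imwrite('pics/c2.png',b)
c=cv2.resize(S[225:270,310:390],None,fx=8,fy=8,interpolation=cv2.INTER_CUBIC)
d=cv2.resize(S[150:200,195:270],None,fx=8,fy=8,interpolation=cv2.INTER_CUBIC)
cv2.imwrite('pics/c3.png',c);cv2.imwrite('pics/c4.png',d)
for n in ['top0','scene0']:
    f=dict(np.load(n+'.npz')); P=pts(f)
    r={'top0':(120,185,215,240),'scene0':(300,200,372,275)}[n]
    Q=P[r[1]:r[3],r[0]:r[2]].reshape(-1,3)
    m=(Q[:,2]>0.02)&(Q[:,2]<.14)
    print(n,m.sum())
    lab=Q[m]
    # cluster
    import scipy.cluster.hierarchy as H
    k=H.fcluster(H.linkage(lab[:,:2],'single'),0.012,'distance')
    for i in set(k):
        q=lab[k==i]
        if len(q)>8: print(len(q),q.min(0),q.max(0),q.mean(0))
    r={'top0':(280,165,345,240),'scene0':(200,155,265,198)}[n]
    Q=P[r[1]:r[3],r[0]:r[2]].reshape(-1,3)
    m=(Q[:,2]>0.05)&(Q[:,2]<.16)
    q=Q[m]; print('rod',len(q),q[np.argsort(-q[:,2])][:40])
E
```

```text
top0 507
256 [0.4776 0.2825 0.0207] [0.5255 0.3321 0.1156] [0.5011 0.307  0.0768]
251 [0.419  0.1141 0.0219] [0.4678 0.1638 0.1349] [0.4415 0.1346 0.0924]
rod 109 [[ 0.4889 -0.2336  0.1201]
 [ 0.4861 -0.2309  0.1172]
 [ 0.4892 -0.231   0.1163]
 [ 0.4925 -0.2312  0.1147]
 [ 0.4896 -0.2373  0.1146]
 [ 0.4866 -0.2374  0.1144]
 [ 0.4866 -0.2344  0.1136]
 [ 0.4929 -0.2375  0.113 ]
 [ 0.4898 -0.2286  0.1112]
 [ 0.4867 -0.2286  0.1111]
 [ 0.4837 -0.2317  0.1109]
 [ 0.4961 -0.2347  0.1108]
 [ 0.4746 -0.2318  0.1106]
 [ 0.4839 -0.2348  0.1105]
 [ 0.4873 -0.2411  0.109 ]
 [ 0.4933 -0.235   0.1088]
 [ 0.4812 -0.2412  0.1086]
 [ 0.478  -0.2322  0.1075]
 [ 0.4964 -0.229   0.1074]
 [ 0.4996 -0.2321  0.1074]
 [ 0.4779 -0.2261  0.1069]
 [ 0.4815 -0.2475  0.1069]
 [ 0.4846 -0.2476  0.1068]
 [ 0.4751 -0.2384  0.1066]
 [ 0.4812 -0.2354  0.1064]
 [ 0.4907 -0.2445  0.1064]
 [ 0.4966 -0.2322  0.1063]
 [ 0.4934 -0.2292  0.1062]
 [ 0.4812 -0.2324  0.1061]
 [ 0.4846 -0.2446  0.106 ]
 [ 0.4902 -0.2231  0.1058]
 [ 0.4753 -0.2416  0.1057]
 [ 0.4871 -0.2201  0.1055]
 [ 0.4874 -0.2264  0.1046]
 [ 0.4935 -0.2233  
[... 761 characters left out ...]
 0.5041 -0.2145  0.1013]
 [ 0.5024 -0.2228  0.1006]
 [ 0.4834 -0.2157  0.1003]
 [ 0.4984 -0.2217  0.0993]
 [ 0.4994 -0.2143  0.0992]
 [ 0.5071 -0.2293  0.0991]
 [ 0.4813 -0.2246  0.0991]
 [ 0.4946 -0.2453  0.0987]
 [ 0.4912 -0.2434  0.0981]
 [ 0.479  -0.2336  0.0978]
 [ 0.4948 -0.2388  0.0976]
 [ 0.5077 -0.2163  0.0972]
 [ 0.5063 -0.2243  0.0968]
 [ 0.4931 -0.2223  0.0964]
 [ 0.5029 -0.2224  0.0962]
 [ 0.4745 -0.2331  0.096 ]
 [ 0.4909 -0.2128  0.0959]
 [ 0.4815 -0.2306  0.0959]
 [ 0.4824 -0.2233  0.0956]
 [ 0.5004 -0.2131  0.0955]
 [ 0.4974 -0.2108  0.0954]
 [ 0.4751 -0.2262  0.0953]
 [ 0.4832 -0.2161  0.0952]
 [ 0.509  -0.221   0.0952]
 [ 0.5007 -0.2315  0.0949]
 [ 0.5036 -0.2092  0.0945]]
```

View pics/c1.png

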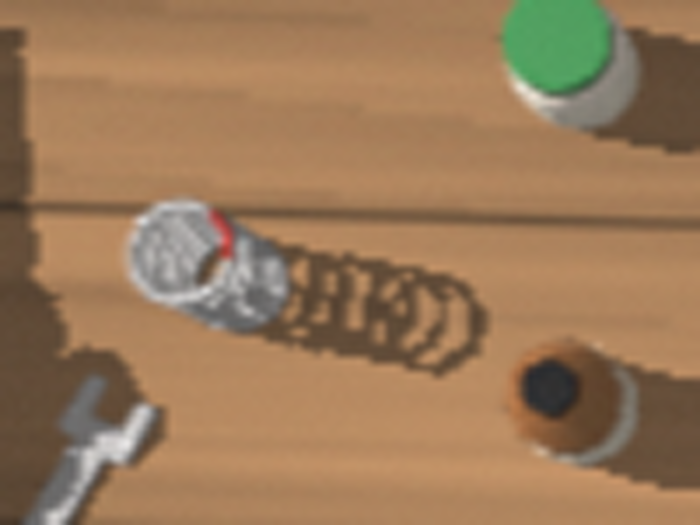

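View pics/c2.png

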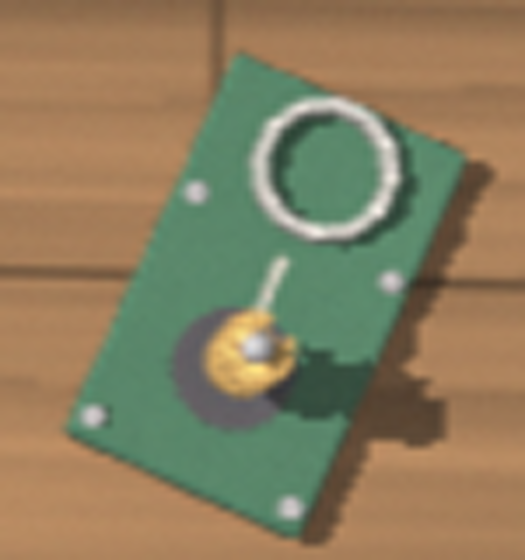

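View pics/c3.png

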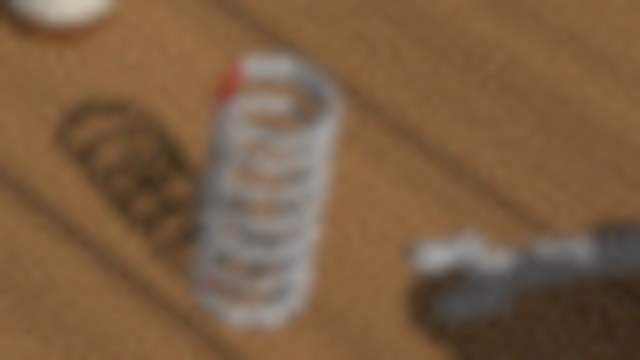

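View pics/c4.png

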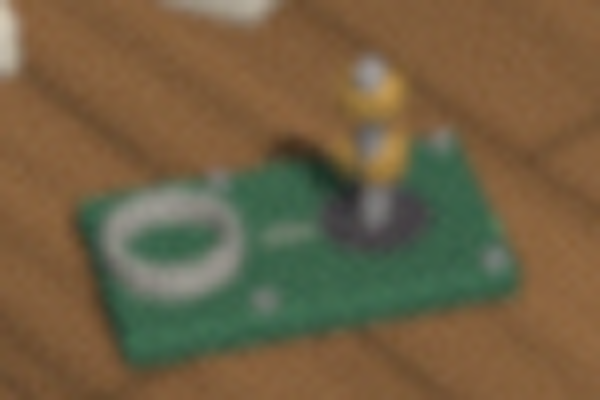

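The spring is at about (0.505, 0.311) with its red end pointing at about yaw -68°. The rod is at about (0.491, -0.232) and the stand's +x is at about yaw -26°. I'll look at the collars with the wrist camera first.

arm_command:
  commands:
    - [[-0.041, -0.0235, -0.001, 0, 0, 0, 1], [-0.041, -0.0235, -0.001, 0, 0, 0, 1], [-0.041, -0.0235, -0.001, 0, 0, 0, 1], [-0.041, -0.0235, -0.001, 0, 0, 0, 1], [-0.041, -0.0235, -0.001, 0, 0, 0, 1], [-0.041, -0.0235, -0.001, 0, 0, 0, 1], [-0.041, -0.0235, -0.001, 0, 0, 0, 1], [-0.041, -0.0235, -0.001, 0, 0, 0, 1], [-0.041, -0.0235, -0.001, 0, 0, 0, 1], [-0.041, -0.0235, -0.001, 0, 0, 0, 1], [-0.041, -0.0235, -0.001, 0, 0, 0, 1], [-0.041, -0.0235, -0.001, 0, 0, 0, 1]]

```text
time: 1.15
tcp_pos: [0.5028, 0.2483, 0.255]
ee_rot: [[-0.946, 0.325, -0.0], [0.325, 0.946, 0.0], [0.0, 0.0, -1.0]]
force: [1.1, 0.8, -0.4]
gripper_width: 0.0852
```

arm_command:
  commands:
    - [[-0.0206, -0.0449, 0, 0, 0, 0, 1], [-0.0206, -0.0449, 0, 0, 0, 0, 1], [-0.0206, -0.0449, 0, 0, 0, 0, 1], [-0.0206, -0.0449, 0, 0, 0, 0, 1], [-0.0206, -0.0449, 0, 0, 0, 0, 1], [-0.0206, -0.0449, 0, 0, 0, 0, 1], [-0.0206, -0.0449, 0, 0, 0, 0, 1], [-0.0206, -0.0449, 0, 0, 0, 0, 1], [-0.0206, -0.0449, 0, 0, 0, 0, 1], [-0.0206, -0.0449, 0, 0, 0, 0, 1], [-0.0206, -0.0449, 0, 0, 0, 0, 1], [-0.0206, -0.0449, 0, 0, 0, 0, 1]]

```text
time: 2.15
tcp_pos: [0.5488, -0.2238, 0.2549]
ee_rot: [[-0.946, 0.324, 0.0], [0.324, 0.946, 0.0], [-0.0, 0.0, -1.0]]
force: [1.8, 0.6, 0.6]
gripper_width: 0.0855
```

arm_command:
  commands:
    - [[-0.0206, -0.0449, 0, 0, 0, 0, 1], [0, 0, 0, 0, 0, 0.0395, 1], [0, 0, 0, 0, 0, 0.0395, 1], [0, 0, 0, 0, 0, 0.0395, 1], [0, 0, 0, 0, 0, 0.0395, 1], [0, 0, 0, 0, 0, 0.0395, 1], [0, 0, 0, 0, 0, 0.0395, 1], [0, 0, 0, 0, 0, 0.0395, 1], [0, 0, 0, 0, 0, 0.0395, 1], [0, 0, 0, 0, 0, 0.0395, 1], [0, 0, 0, 0, 0, 0.0395, 1], [0, 0, 0, 0, 0, 0.0395, 1]]

```text
time: 3.15
tcp_pos: [0.5528, -0.2611, 0.2546]
ee_rot: [[0.131, 0.991, -0.0], [0.991, -0.131, 0.0], [0.0, -0.001, -1.0]]
force: [-1.4, 0.2, 0.6]
gripper_width: 0.0853
```

arm_command:
  commands:
    - [[0, 0, 0.006, 0, 0, 0.0395, 1], [0, 0, 0.006, 0, 0, 0.0395, 1], [0, 0, 0.006, 0, 0, 0.0395, 1], [0, 0, 0.006, 0, 0, 0.0395, 1], [0, 0, 0.006, 0, 0, 0.0395, 1], [0, 0, 0.006, 0, 0, 0.0395, 1], [0, 0, 0.006, 0, 0, 0.0395, 1], [0, 0, 0.006, 0, 0, 0.0395, 1], [0, 0, 0.006, 0, 0, 0.0395, 1], [0, 0, 0.006, 0, 0, 0.0395, 1], [0, 0, 0.006, 0, 0, 0.0395, 1], [0, 0, 0, 0, 0, 0, 1]]

```text
time: 4.15
tcp_pos: [0.5526, -0.2607, 0.2008]
ee_rot: [[0.997, 0.075, -0.002], [0.075, -0.997, 0.0], [-0.002, -0.001, -1.0]]
force: [0.2, -0.5, -0.2]
gripper_width: 0.0852
```

```bash
python3 - <<'E'
from h import *
np.set_printoptions(precision=4,suppress=True)
f=snap('wrist','w1'); s=bot.get_state(); print(s['time'],s['tcp_pos'],s['ee_rot'],s['q'])
p=cv2.imread('pics/w1.png')
cv2.imwrite('pics/w1b.png',cv2.resize(p,None,fx=1.5,fy=1.5,interpolation=cv2.INTER_CUBIC))
E
```

```text
4.2 [ 0.5527 -0.2609  0.2014] [[ 0.9966  0.0828 -0.0016]
 [ 0.0828 -0.9966 -0.0001]
 [-0.0016 -0.0001 -1.    ]] [-24.6753  30.2166  62.7261  91.7489 -27.5051  75.1798 -43.1242]
```

View pics/w1b.png

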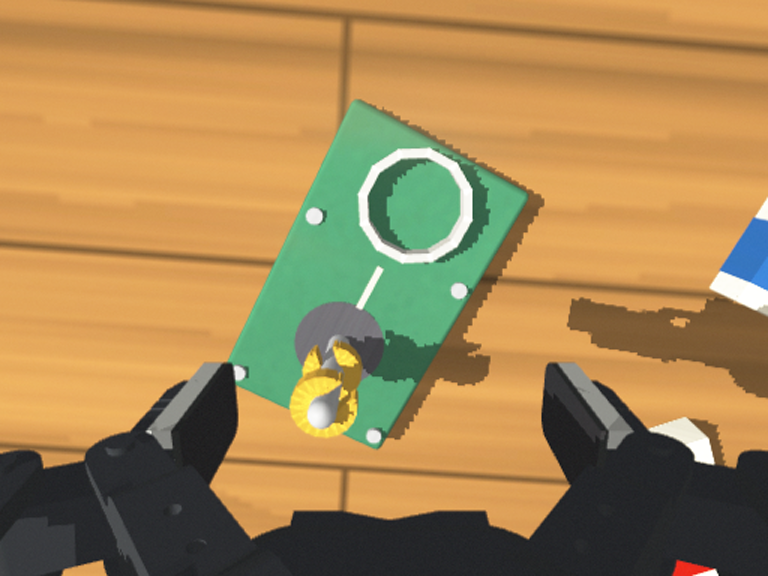

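The stand, both collars (upper about (323,405), lower about (333,360)) and a gap in the lower collar at about (328,358) are visible. Next I'll zoom in and measure.

```bash
python3 - <<'E'
from h import *
np.set_printoptions(precision=4,suppress=True)
f=dict(np.load('w1.npz')); K=f['mtx'];R=f['rotation'];t=f['position']
p=cv2.imread('pics/w1.png')
cv2.imwrite('pics/w1c.png',cv2.resize(p[195:300,180:275],None,fx=6,fy=6,interpolation=cv2.INTER_CUBIC))
def ray(u,v,z):
    d=R@np.linalg.inv(K)@[u,v,1]; return t+d*(z-t[2])/d[2]
hsv=cv2.cvtColor(p,cv2.COLOR_BGR2HSV)
# ring (white) 34mm
m=cv2.inRange(hsv,(0,0,190),(179,40,255)); 
# dark disc on plate
d=cv2.inRange(p,(70,70,70),(125,125,125)); 
P=pts(f)
# depth: collar top points
sel=np.zeros(p.shape[:2],bool); sel[195:300,180:275]=True
Z=P[...,2]; 
yel=cv2.inRange(hsv,(15,120,120),(35,255,255))>0
for lo,hi,nm in [(.094,.108,'up'),(.057,.07,'low')]:
    q=P[sel&yel&(Z>lo)&(Z<hi)]; print(nm,len(q),q.min(0),q.max(0),np.median(q,0))
q=P[sel&~yel&(Z>.108)&(Z<.13)]; print('rodtip',len(q),q.mean(0),q.max(0))
# ring
n,l,st,c=cv2.connectedComponentsWithStats(m)
for i in range(1,n):
    if st[i,4]>40:
        u=st[i,0]+st[i,2]/2-.5;v=st[i,1]+st[i,3]/2-.5
        print('white',st[i],ray(u,v,.034),ray(u,v,.02))
g=cv2.inRange(hsv,(65,60,60),(90,255,255))
cn=max(cv2.findContours(g,cv2.RETR_EXTERNAL,cv2.CHAIN_APPROX_NONE)[0],key=cv2.contourArea)
ap=cv2.approxPolyDP(cn,8,True)[:,0]
for a in ap: print(a,ray(*a,.02)[:2])
E
```

```text
up 1062 [ 0.4752 -0.2484  0.094 ] [ 0.5089 -0.2156  0.1032] [ 0.4943 -0.2301  0.1013]
low 556 [ 0.4757 -0.2484  0.0571] [ 0.5088 -0.2159  0.0653] [ 0.4974 -0.2393  0.0633]
rodtip 276 [ 0.4938 -0.2323  0.112 ] [ 0.4991 -0.2256  0.1153]
white [ 239   98   76   78 1527] [ 0.5863 -0.2723  0.034 ] [ 0.5847 -0.2732  0.02  ]
white [504 132   8  15  65] [ 0.5994 -0.4707  0.034 ] [ 0.5984 -0.4809  0.02  ]
white [204 138  11  12  96] [ 0.5759 -0.2148  0.034 ] [ 0.5737 -0.2128  0.02  ]
white [237 177  19  29 139] [ 0.5357 -0.2494  0.034 ] [ 0.5317 -0.2492  0.02  ]
white [473 181  39  28 558] [ 0.5494 -0.4703  0.034 ] [ 0.546  -0.4805  0.02  ]
white [301 189  10  10  87] [ 0.5375 -0.3029  0.034 ] [ 0.5336 -0.3052  0.02  ]
white [156 244   7  10  52] [ 0.4733 -0.1715  0.034 ] [ 0.4663 -0.1675  0.02  ]
white [205 265  13  21 178] [ 0.4492 -0.2214  0.034 ] [ 0.441  -0.2198  0.02  ]
white [433 278  43  32 540] [ 0.4472 -0.4594  0.034 ] [ 0.439  -0.4691  0.02  ]
white [244 287  10   8  68] [ 0.4351 -0.2585  0.034 ] [ 0.4263 -0.2587  0.02  ]
[235  69] [ 0.6392 -0.2326]
[152 242] [ 0.4727 -0.1607]
[164 246] [ 0.4693 -0.1724]
[156 255] [ 0.459  -0.1645]
[191 271] [ 0.444  -0.1995]
[200 213] [ 0.5065 -0.2067]
[237 202] [ 0.5202 -0.2414]
[254 177] [ 0.5458 -0.2557]
[242 205] [ 0.5176 -0.2463]
[256 234] [ 0.489  -0.2618]
[230 288] [ 0.4277 -0.2397]
[251 298] [ 0.4177 -0.2619]
[351 130] [ 0.5956 -0.3391]
[293  99] [ 0.6183 -0.2846]
[315 125] [ 0.5975 -0.3065]
[315 148] [ 0.577  -0.3089]
[304 166] [ 0.5597 -0.3008]
[267 176] [ 0.5477 -0.2677]
[238 149] [ 0.5708 -0.2393]
[237 129] [ 0.5886 -0.2373]
[263  99] [ 0.6163 -0.2585]
[291  98] [ 0.619  -0.2828]
```

View pics/w1c.png

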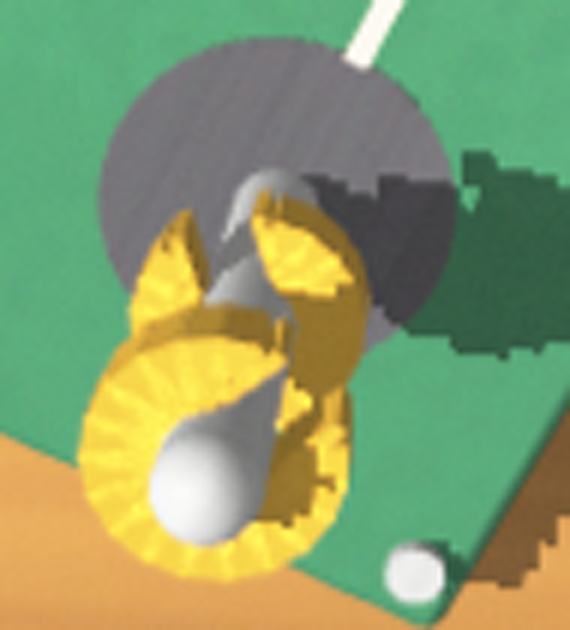

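```bash
python3 - <<'E'
from h import *
f=dict(np.load('w1.npz')); P=pts(f); c=np.array([.492,-.232])
K=f['mtx'];R=f['rotation'];t=f['position']
for zc in (.1015,.0635):
    # cast each (angle, radius) on the collar top plane into image, read depth-height
    print(zc)
    for a in range(-90,60,6):
        s=''
        for r in (9,10.5,12,13.5,15):
            X=np.array([c[0]+r/1e3*np.cos(np.radians(a)),c[1]+r/1e3*np.sin(np.radians(a)),zc])
            k=K@(R.T@(X-t)); u,v=k[:2]/k[2]
            s+=' %6.1f'%(1e3*(P[int(round(v)),int(round(u)),2]-zc))
        print(a,s)
E
```

```text
0.1015
-90    -0.1    0.9    0.3    0.4   -0.8
-84     0.4   -0.5   -0.9   -0.8   -0.0
-78    -2.1   -0.5   -0.2   -0.4    0.5
-72    -5.4   -2.9   -1.1   -0.1    0.7
-66    -9.2   -5.7   -5.0   -4.7   -1.9
-60   -38.4   -9.5   -6.1   -7.0   -6.7
-54    -7.7  -38.0  -38.6  -38.3  -38.1
-48    -7.7  -12.0  -37.7  -37.6  -37.6
-42    -5.5  -10.2  -38.4  -37.7  -36.8
-36    -5.5   -8.9  -11.5  -20.6  -37.7
-30    -3.6   -9.4  -10.8  -14.8  -18.6
-24    -5.4   -6.3   -0.1    0.7    0.4
-18    -4.1    0.7    0.8   -0.5   -0.1
-12     1.0    0.1    0.6    0.3   -1.0
-6    -0.5   -1.2    0.7   -0.6   -0.4
0    -0.4    0.1    0.3   -0.6   -0.8
6    -2.1   -0.2   -0.6    0.5    0.3
12     0.6    1.2    0.2   -0.5   -0.5
18    -0.3    0.8    0.5   -0.1   -1.2
24     0.7    1.4    0.1    0.0    0.7
30    -0.4   -0.1   -0.5   -0.3    0.7
36     0.6   -0.2   -0.6    0.2   -0.2
42     0.8   -0.7   -0.4   -0.5    0.0
48     0.2   -0.1   -0.5    0.4    0.8
54     0.4   -0.6   -0.2   -1.2   -0.3
0.0635
-90    -0.4    0.7   -0.8    0.1   -0.1
-84     0.2    0.3   -0.1    0.4   -0.2
-78     0.0    0.1 
[... 187 characters left out ...]
 -0.5   -0.2   -0.1   -0.9   -0.7
-42     0.1    0.6    0.5   -0.2    0.5
-36    -0.8   -0.3   -1.3    0.7   -0.9
-30     0.1    0.3   -0.4   -0.4    0.1
-24     0.0    0.2   -0.1    0.8   -0.4
-18    -0.2   -0.0   -0.0    0.4   -0.1
-12    -5.2   -0.5   -0.9   -0.1   -0.6
-6    -4.6   -8.4   -0.5    0.3    0.2
0    -3.5   -8.5  -12.9  -15.0   -0.8
6    -5.0   -9.8  -14.4  -15.5  -22.3
12    -7.0  -10.8  -13.4  -20.5  -25.3
18    -6.3  -13.9  -16.2  -42.7  -44.2
24    -7.4  -13.4  -43.9  -43.6  -42.8
30    -6.4  -43.3  -43.3   -8.5   -6.9
36    -9.7   -8.3   -8.4   -4.5   -1.7
42    -8.6   -4.5   -2.2   -0.5   -0.6
48    -2.5   -0.4    0.1   -0.3    0.2
54     0.4   -0.8   -0.2   -0.0    0.6
```

By depth, the upper notch spans -69 to -27° (centre about -47.5°) and the lower one -2 to 41° (centre about +19.5°). The rod axis is at (0.492, -0.232). Next I go back to the spring.

arm_command:
  commands:
    - [[0, -0.051, -0.005, 0, 0, 0, 1], [0, -0.051, -0.005, 0, 0, 0, 1], [0, -0.051, -0.005, 0, 0, 0, 1], [0, -0.051, -0.005, 0, 0, 0, 1], [0, -0.051, -0.005, 0, 0, 0, 1], [0, -0.051, -0.005, 0, 0, 0, 1], [0, -0.051, -0.005, 0, 0, 0, 1], [0, -0.051, -0.005, 0, 0, 0, 1], [0, -0.051, -0.005, 0, 0, 0, 1], [0, -0.051, -0.005, 0, 0, 0, 1], [0, -0.051, -0.005, 0, 0, 0, 1], [0, -0.051, -0.005, 0, 0, 0, 1]]

```text
time: 5.2
tcp_pos: [0.5129, 0.2289, 0.2508]
ee_rot: [[0.996, 0.086, 0.0], [0.086, -0.996, 0.001], [0.0, -0.001, -1.0]]
force: [0.4, 0.9, 0.9]
gripper_width: 0.0856
```

arm_command:
  commands:
    - [[0, -0.051, 0, 0, 0, 0, 1], [0, -0.051, 0, 0, 0, 0, 1], [0, 0, 0, 0, 0, -0.035, 1], [0, 0, 0, 0, 0, -0.035, 1], [0, 0, 0, 0, 0, -0.035, 1], [0, 0, 0, 0, 0, -0.035, 1], [0, 0, 0, 0, 0, 0, 1], [0, 0, 0, 0, 0, 0, 1]]

```text
time: 5.87
tcp_pos: [0.507, 0.3079, 0.2505]
ee_rot: [[0.868, 0.497, 0.0], [0.497, -0.868, 0.001], [0.001, -0.001, -1.0]]
force: [0.5, -0.2, 0.5]
gripper_width: 0.0854
```

```bash
python3 - <<'E'
from h import *
np.set_printoptions(precision=4,suppress=True)
f=snap('wrist','w2'); s=bot.get_state(); print(s['time'],s['tcp_pos'],s['ee_rot'],s['q'])
K=f['mtx'];R=f['rotation'];t=f['position']
P=pts(f); Z=P[...,2]
def ray(u,v,z):
    d=R@np.linalg.inv(K)@[u,v,1]; return t+d*(z-t[2])/d[2]
m=(Z>.1035)&(Z<.118)&(np.hypot(P[...,0]-.505,P[...,1]-.311)<.04)
q=P[m]; print(len(q),q.min(0),q.max(0))
A=np.c_[2*q[:,:2],np.ones(len(q))]; x=np.linalg.lstsq(A,(q[:,:2]**2).sum(1),rcond=None)[0]
c=x[:2]; print('circ',c,np.sqrt(x[2]+c@c))
p=f['pixels'].astype(int); red=(p[...,0]>140)&(p[...,1]<100)&(p[...,2]<100)
near=np.hypot(P[...,0]-.505,P[...,1]-.311)<.04
rr=red&m; print('red top',rr.sum(),P[rr].mean(0) if rr.any() else 0)
d=P[rr][:,:2]-c; an=np.degrees(np.arctan2(d[:,1],d[:,0])); print(an.min(),an.mean(),an.max())
rl=red&near&(Z<.03); print('red low',rl.sum(),P[rl].mean(0) if rl.any() else 0)
cv2.imwrite('pics/w2b.png',cv2.resize(cv2.imread('pics/w2.png'),None,fx=1.5,fy=1.5))
E
```

```text
5.9167 [0.5069 0.308  0.2504] [[ 0.8684  0.4959  0.0001]
 [ 0.4959 -0.8684  0.0007]
 [ 0.0004 -0.0006 -1.    ]] [-81.7583  22.5394  59.8802  90.8309 -19.8423  78.1088 -79.9164]
1020 [0.4801 0.2859 0.1035] [0.5279 0.3342 0.1113]
circ [0.5042 0.3103] 0.021470952185491405
red top 156 [0.5123 0.2915 0.109 ]
-98.40887224542115 -66.62875169148286 -33.91442280932225
red low 0 0
```

View pics/w2b.png

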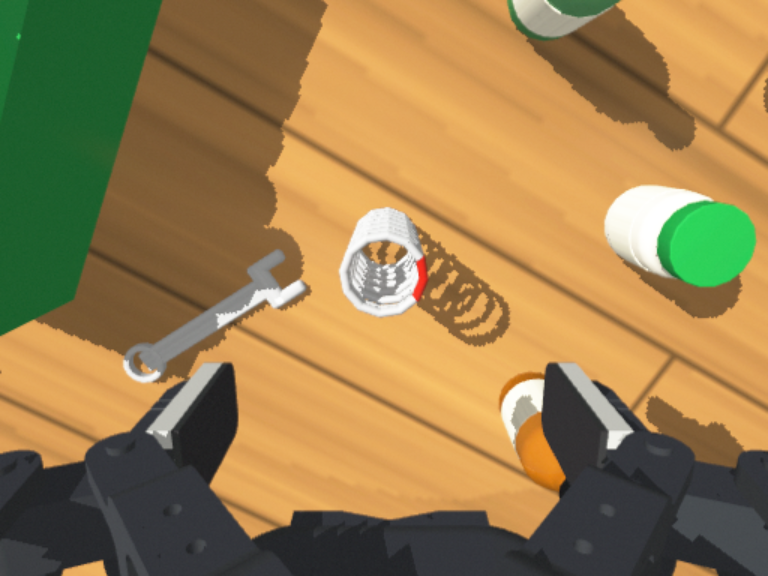

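The spring's top rim is centred at (0.5042, 0.3103), and the red arc at (420,278) spans -98 to -34°. To see the tail itself I'll put the camera straight above the spring.

arm_command:
  commands:
    - [[-0.042, 0, 0, 0, 0, 0, 1], [-0.042, 0, 0, 0, 0, 0, 1], [0, 0, 0, 0, 0, 0, 1], [0, 0, 0, 0, 0, 0, 1]]

```text
time: 6.25
tcp_pos: [0.447, 0.2753, 0.2505]
ee_rot: [[0.867, 0.498, -0.002], [0.498, -0.867, 0.004], [0.0, -0.005, -1.0]]
force: [-0.5, 0.2, 0.7]
gripper_width: 0.0851
```

```bash
python3 - <<'E'
from h import *
np.set_printoptions(precision=4,suppress=True)
f=snap('wrist','w3'); s=bot.get_state(); print(s['time'],s['tcp_pos'],s['ee_rot'][0])
K=f['mtx'];R=f['rotation'];t=f['position']
P=pts(f); Z=P[...,2]
m=(Z>.1035)&(Z<.118)&(np.hypot(P[...,0]-.505,P[...,1]-.311)<.04)
q=P[m]; print(len(q),q.min(0),q.max(0))
A=np.c_[2*q[:,:2],np.ones(len(q))]; x=np.linalg.lstsq(A,(q[:,:2]**2).sum(1),rcond=None)[0]
c=x[:2]; print('circ',c,np.sqrt(x[2]+c@c))
p=f['pixels'].astype(int); red=(p[...,0]>100)&(p[...,1]<.5*p[...,0])&(p[...,2]<.5*p[...,0])
near=np.hypot(P[...,0]-.505,P[...,1]-.311)<.04
rr=red&m
d=P[rr][:,:2]-c; an=np.degrees(np.arctan2(d[:,1],d[:,0])); print(rr.sum(),an.min(),an.mean(),an.max())
rl=red&near&(Z<.02); print('red low',rl.sum()); 
if rl.any():
    d=P[rl][:,:2]-c; print(np.c_[np.degrees(np.arctan2(d[:,1],d[:,0])),np.hypot(*d.T)*1e3,P[rl][:,2]*1e3][::4])
k=K@(R.T@(np.r_[c,.06]-t)); u,v=(k[:2]/k[2]).astype(int); print(u,v)
I=cv2.imread('pics/w3.png')[max(0,v-50):v+50,u-60:u+60]
cv2.imwrite('pics/w3b.png',cv2.resize(I,None,fx=6,fy=6,interpolation=cv2.INTER_CUBIC))
E
```

```text
6.3 [0.448  0.2755 0.2506] [ 0.8672  0.4979 -0.0005]
1211 [0.4795 0.2861 0.1035] [0.5277 0.3341 0.1111]
circ [0.5037 0.3101] 0.021485845585986263
186 -98.12776374243153 -66.72710266987765 -35.143514519219686
red low 35
[[-28.0322  15.1185   3.2209]
 [-34.8423  18.7521   4.9232]
 [-34.9254  16.4799   3.7001]
 [-25.2408  10.5011   2.8953]
 [-35.023   14.1039   5.2959]
 [-40.695   18.0633   3.6101]
 [-37.1648  12.7838   3.7493]
 [-35.3998   9.4946   3.1936]
 [-42.9249  13.439    3.679 ]]
258 96
```

View pics/w3b.png

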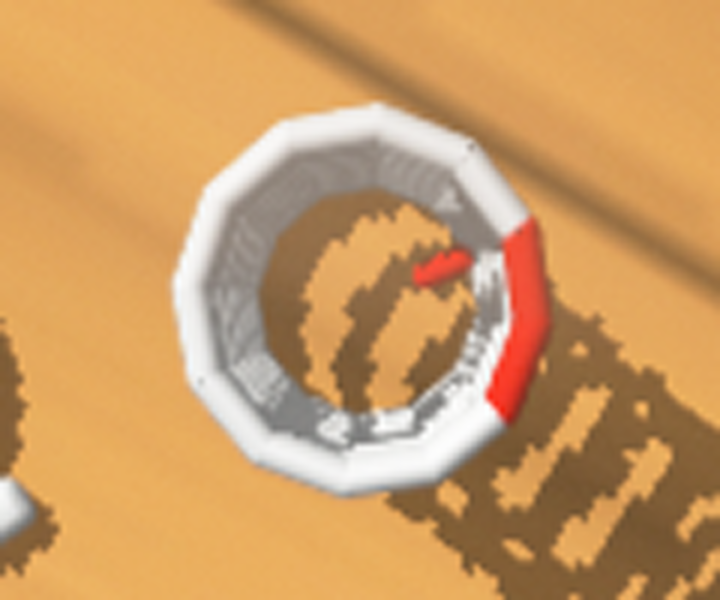

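The tail is visible at about (440,268), pointing inwards at yaw -35°, in line with one end of the red arc. So the turn needed is about -12.5° for the upper notch and then +67° for the lower one. Now I grasp.

arm_command:
  commands:
    - [[0.041, -0.0012, 0, 0, 0, 0, 1], [0.041, -0.0012, 0, 0, 0, 0, 1], [0, 0, 0.04, 0, 0, 0, 1], [0, 0, 0.04, 0, 0, 0, 1], [0, 0, 0.04, 0, 0, 0, 1], [0, 0, 0.02, 0, 0, 0, 1], [0, 0, 0, 0, 0, 0, 1], [0, 0, 0, 0, 0, 0, 1]]

```text
time: 6.97
tcp_pos: [0.5049, 0.308, 0.1376]
ee_rot: [[0.868, 0.496, -0.0], [0.496, -0.868, -0.003], [-0.001, 0.002, -1.0]]
force: [-0.5, 0.7, 1.0]
gripper_width: 0.0855
```

arm_command:
  commands:
    - [[0, -0.0026, 0.03, 0, 0, 0, 1], [0, 0, 0.02, 0, 0, 0, 1], [0, 0, 0.0095, 0, 0, 0, 1], [0, 0, 0, 0, 0, 0, 0.75], [0, 0, 0, 0, 0, 0, 0.65], [0, 0, 0, 0, 0, 0, 0.5], [0, 0, 0, 0, 0, 0, 0.4], [0, 0, 0, 0, 0, 0, 0.3], [0, 0, 0, 0, 0, 0, 0.3], [0, 0, 0, 0, 0, 0, 0.3], [0, 0, 0, 0, 0, 0, 0.3], [0, 0, 0, 0, 0, 0, 0.3]]
  squeeze: 40

```text
time: 7.97
tcp_pos: [0.504, 0.3109, 0.0923]
ee_rot: [[0.868, 0.497, 0.002], [0.497, -0.868, 0.002], [0.003, -0.001, -1.0]]
force: [-0.9, -0.0, 6.1]
gripper_width: 0.0468
```

```bash
python3 - <<'E'
from h import *
s=bot.get_state(); print(s['time'],s['tcp_pos'],s['force'],s['gripper_width'])
f=snap('wrist','w4')
cv2.imwrite('pics/w4b.png',cv2.resize(cv2.imread('pics/w4.png'),None,fx=1.5,fy=1.5))
E
```

```text
7.9667 [0.504021   0.31092803 0.09225849] [-0.87098964 -0.02991911  6.07605478] 0.046780254897878716
```

View pics/w4b.png

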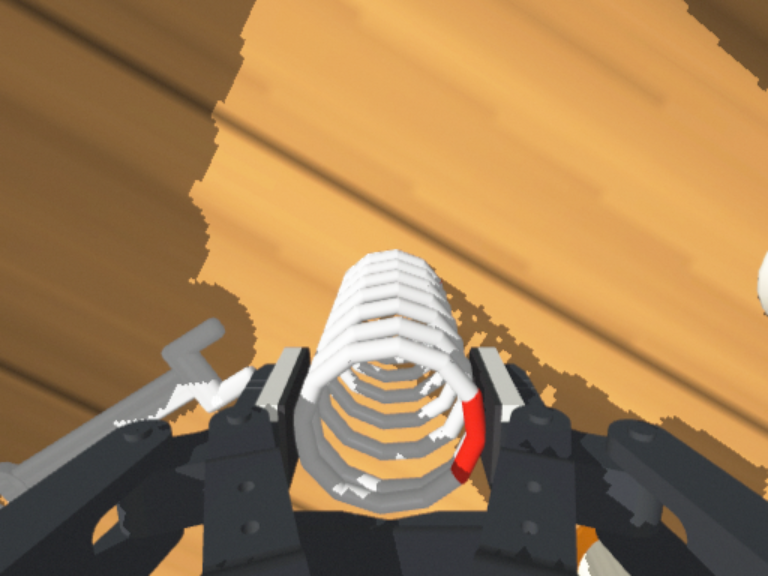

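The spring sits evenly between the pads, with its red end on the right at about (470,440). Now I lift it.

arm_command:
  commands:
    - [[0, 0, -0.01, 0, 0, 0, 0.3], [0, 0, -0.03, 0, 0, 0, 0.3], [0, 0, -0.04, 0, 0, 0, 0.3], [0, 0, -0.04, 0, 0, 0, 0.3], [0, 0, -0.04, 0, 0, 0, 0.3], [0, 0, -0.02, 0, 0, 0, 0.3], [0, 0, 0, 0, 0, 0, 0.3], [0, 0, 0, 0, 0, 0, 0.3]]

```text
time: 8.68
tcp_pos: [0.5032, 0.3106, 0.2355]
ee_rot: [[0.868, 0.497, 0.001], [0.497, -0.868, 0.002], [0.002, -0.001, -1.0]]
force: [-1.1, -0.5, -3.1]
gripper_width: 0.047
```

```bash
cat > m.py <<'E'
from h import *
np.set_printoptions(precision=4,suppress=True)
def meas(fn,quiet=False):
    f=snap('wrist',fn); s=bot.get_state(); P=pts(f); tool=np.array(s['tcp_pos']);E=np.array(s['ee_rot'])
    L=(P-tool)@E   # tool frame
    print(s['time'],tool,E[0],s['force'],s['gripper_width'])
    # top rim: in tool frame z<0 (above tcp); within pads
    m=(np.hypot(L[...,0],L[...,1])<.032)&(L[...,2]<-.005)&(L[...,2]>-.04)
    p=f['pixels'].astype(int); dark=p.max(-1)<70
    m&=~dark
    zt=np.percentile(L[m][:,2],2); print('top z tool',zt)
    r=m&(L[...,2]<zt+.0035); q=L[r]
    A=np.c_[2*q[:,:2],np.ones(len(q))]; x=np.linalg.lstsq(A,(q[:,:2]**2).sum(1),rcond=None)[0]
    print('rim centre tool',x[:2],np.sqrt(x[2]+x[:2]@x[:2]), 'world',tool+E@np.r_[x[:2],zt],len(q))
    B=np.c_[q[:,:2],np.ones(len(q))]; print('tilt slopes',np.linalg.lstsq(B,q[:,2],rcond=None)[0])
    red=(p[...,0]>100)&(p[...,1]<.5*p[...,0])&(p[...,2]<.5*p[...,0])&m
    d=(P[red]-(tool+E@np.r_[x[:2],zt]))[:,:2]; an=np.degrees(np.arctan2(d[:,1],d[:,0])); print('red',red.sum(),an.min(),an.max())
    cv2.imwrite('pics/'+fn+'b.png',cv2.resize(cv2.imread('pics/'+fn+'.png'),None,fx=1.5,fy=1.5))
E
python3 -c "
from m import *
meas('w5')"
```

```text
8.7333 [0.5026 0.3104 0.2343] [ 0.8675  0.4974 -0.0005] [ 0.0134 -0.6633 -1.8411] 0.04720641670326135
top z tool -0.027009801528053642
rim centre tool [ 0.0083 -0.0003] 0.026331224133440113 world [0.5097 0.3148 0.2613] 554
tilt slopes [-0.0207 -0.0036 -0.0264]
red 762 -111.16382671301946 -52.39707842678039
```

View pics/w5b.png

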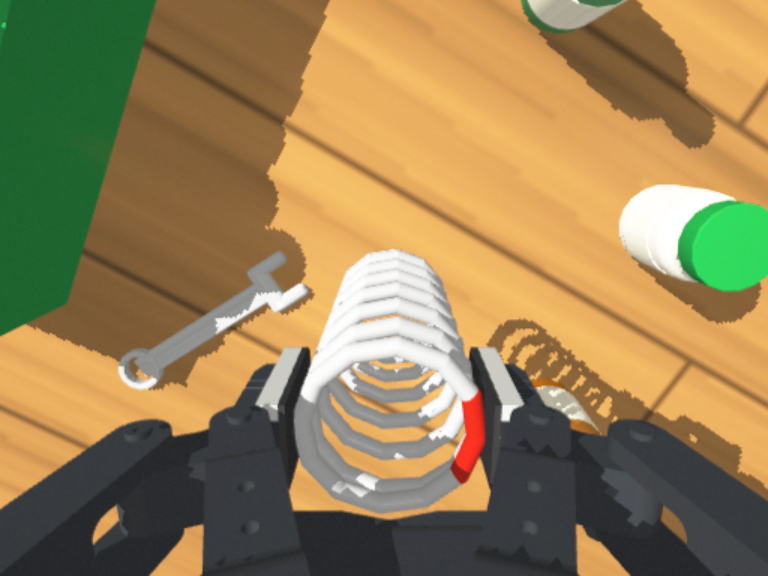

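```bash
cat > m2.py <<'E'
from h import *
np.set_printoptions(precision=4,suppress=True)
def fit(fn,tool,E):
    f=dict(np.load(fn+'.npz')); P=pts(f); L=(P-tool)@E
    m=(np.hypot(L[...,0],L[...,1])<.030)&(L[...,2]<-.0125)&(L[...,2]>-.021)&(f['pixels'].max(-1)>75)&(np.abs(L[...,1])<.0225)
    q=L[m]; c=np.zeros(2)
    for i in range(4):
        A=np.c_[2*q[:,:2],np.ones(len(q))]; x=np.linalg.lstsq(A,(q[:,:2]**2).sum(1),rcond=None)[0]
        c=x[:2]; r=np.hypot(*(q[:,:2]-c).T); q=q[np.abs(r-.0218)<.004]
    zt=np.percentile(q[:,2],10)
    print('n',len(q),'centre tool',c,'z',zt,'world',tool+E@np.r_[c,zt])
    p=f['pixels'].astype(int); red=(p[...,0]>100)&(p[...,1]<.5*p[...,0])&(p[...,2]<.5*p[...,0])&(np.hypot(L[...,0]-c[0],L[...,1]-c[1])<.03)&(L[...,2]<-.011)&(L[...,2]>-.025)
    d=(P[red]-(tool+E@np.r_[c,zt]))[:,:2]; an=np.degrees(np.arctan2(d[:,1],d[:,0])); print('red',red.sum(),an.min(),an.max())
E
python3 - <<'E'
from m2 import *
E=np.array([[.8675,.4974,0],[.4974,-.8675,0],[0,0,-1]])
fit('w4',np.array([.504,.3109,.0923]),E)
fit('w5',np.array([.5026,.3104,.2343]),E)
E
```

```text
n 4705 centre tool [ 0.0005 -0.0002] z -0.017585087659584605 world [0.5044 0.3113 0.1099]
red 768 -99.38441808558703 -34.28185827774432
n 4865 centre tool [ 0.0012 -0.0001] z -0.018710861806044622 world [0.5035 0.3111 0.253 ]
red 762 -99.9208558400922 -34.54350666040233
```

The grip is centred to within 1 mm and the tail is still at -35°. Next I carry it to above the rod.

arm_command:
  commands:
    - [[-0.015, 0.025, 0, 0, 0, 0, 0.3], [-0.025, 0.0415, 0, 0, 0, 0, 0.3], [-0.025, 0.0415, 0, 0, 0, 0, 0.3], [-0.025, 0.0415, 0, 0, 0, 0, 0.3], [-0.025, 0.0415, 0, 0, 0, 0, 0.3], [-0.025, 0.0415, 0, 0, 0, 0, 0.3], [-0.025, 0.0415, 0, 0, 0, 0, 0.3], [-0.025, 0.0415, 0, 0, 0, 0, 0.3], [-0.025, 0.0415, 0, 0, 0, 0, 0.3], [-0.025, 0.0415, 0, 0, 0, 0, 0.3], [-0.025, 0.0415, 0, 0, 0, 0, 0.3], [-0.025, 0.0415, 0, 0, 0, 0, 0.3]]

```text
time: 9.73
tcp_pos: [0.4923, -0.1403, 0.2336]
ee_rot: [[0.867, 0.498, -0.001], [0.498, -0.867, 0.002], [-0.0, -0.002, -1.0]]
force: [0.7, -0.2, -0.8]
gripper_width: 0.0466
```

arm_command:
  commands:
    - [[-0.025, 0.0415, 0, 0, 0, 0, 0.3], [-0.02, 0.033, 0, 0, 0, 0, 0.3], [-0.0155, 0.025, 0, 0, 0, 0, 0.3], [0, 0, 0, 0, 0, 0.035, 0.3], [0, 0, 0, 0, 0, 0.035, 0.3], [0, 0, 0, 0, 0, 0, 0.3], [0, 0, 0, 0, 0, 0, 0.3], [0, 0, 0, 0, 0, 0, 0.3], [0, 0, 0, 0, 0, 0, 0.3]]

```text
time: 10.48
tcp_pos: [0.4909, -0.2317, 0.2343]
ee_rot: [[0.954, 0.299, -0.0], [0.299, -0.954, 0.0], [-0.0, -0.0, -1.0]]
force: [-0.0, -0.8, -0.8]
gripper_width: 0.0467
```

```bash
cat >> m2.py <<'E'
def go(fn):
    s=bot.get_state(); print(s['time'],s['tcp_pos'],s['ee_rot'],s['force'],s['gripper_width'])
    snap('wrist',fn)
    s=bot.get_state(); fit(fn,np.array(s['tcp_pos']),np.array(s['ee_rot']))
    cv2.imwrite('pics/'+fn+'b.png',cv2.resize(cv2.imread('pics/'+fn+'.png'),None,fx=1.5,fy=1.5))
E
python3 - <<'E'
from m2 import *
go('w6'); f=snap('scene','s6'); t=snap('top','t6')
S=cv2.imread('pics/s6.png')[90:210,180:300]; T=cv2.imread('pics/t6.png')[150:250,265:365]
cv2.imwrite('pics/st6.png',np.hstack([cv2.resize(S,(480,480),interpolation=2),cv2.resize(T,(480,480),interpolation=2)])[:, :800] if 0 else np.hstack([cv2.resize(S,(400,400),interpolation=2),cv2.resize(T,(400,400),interpolation=2)]))
E
```

```text
10.4833 [ 0.4909 -0.2317  0.2343] [[ 0.9541  0.2994 -0.0003]
 [ 0.2994 -0.9541  0.0004]
 [-0.0002 -0.0005 -1.    ]] [-0.0248 -0.7658 -0.8061] 0.04673989931504536
n 4700 centre tool [ 0.0005 -0.0005] z -0.017460889981279697 world [ 0.4913 -0.2311  0.2519]
red 758 -111.85022793260336 -47.938104556404326
```

View pics/w6b.png

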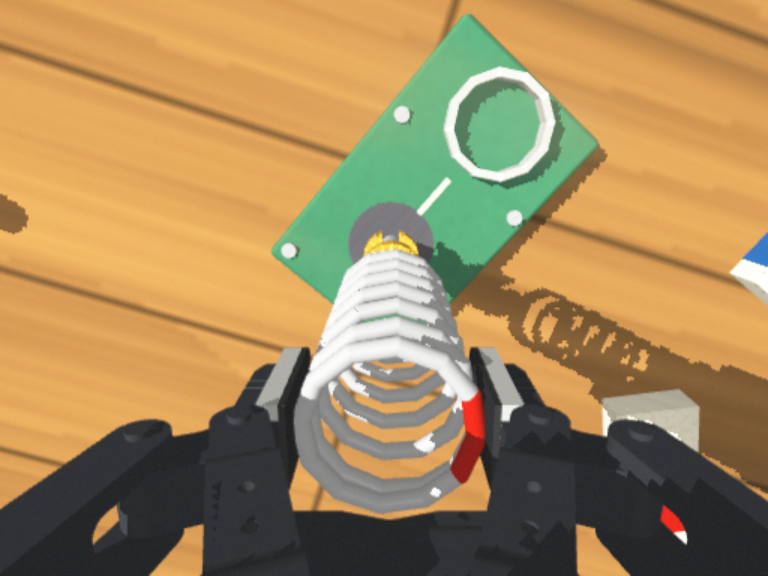

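View pics/st6.png

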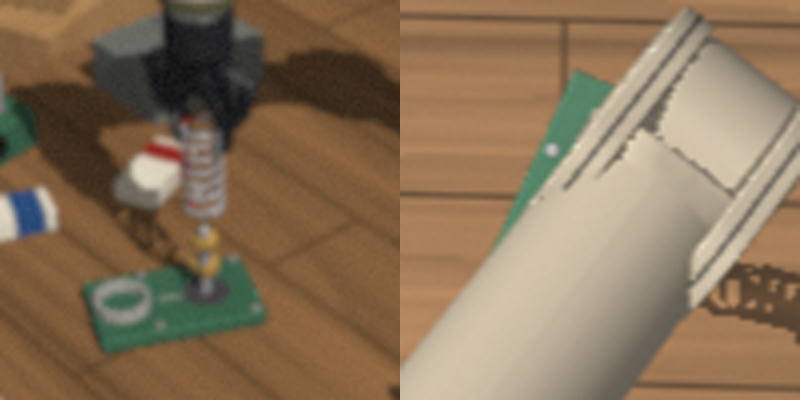

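The spring sits right over the rod, and the tail is at -48°, matching the upper notch. I'll lower it until the tail is just above the upper collar.

arm_command:
  commands:
    - [[0.0005, 0.0013, 0, 0, 0, 0, 0.3], [0, 0, 0.012, 0, 0, 0, 0.3], [0, 0, 0.012, 0, 0, 0, 0.3], [0, 0, 0.008, 0, 0, 0, 0.3], [0, 0, 0.008, 0, 0, 0, 0.3], [0, 0, 0.006, 0, 0, 0, 0.3], [0, 0, 0, 0, 0, 0, 0.3], [0, 0, 0, 0, 0, 0, 0.3]]

```text
time: 11.3
tcp_pos: [0.4914, -0.2332, 0.1976]
ee_rot: [[0.955, 0.296, -0.0], [0.296, -0.955, -0.0], [-0.0, -0.0, -1.0]]
force: [0.1, -0.2, -1.5]
gripper_width: 0.0465
```

```bash
python3 - <<'E'
from m2 import *
go('w7')
E
```

```text
11.3 [ 0.4914 -0.2332  0.1976] [[ 0.9552  0.2958 -0.0005]
 [ 0.2958 -0.9552 -0.    ]
 [-0.0004 -0.0001 -1.    ]] [ 0.0951 -0.1643 -1.5491] 0.046533154347578744
n 4668 centre tool [ 0.0004 -0.0005] z -0.01729697028466661 world [ 0.4918 -0.2327  0.2152]
red 757 -112.59241499658624 -47.56523679652431
```

View pics/w7b.png

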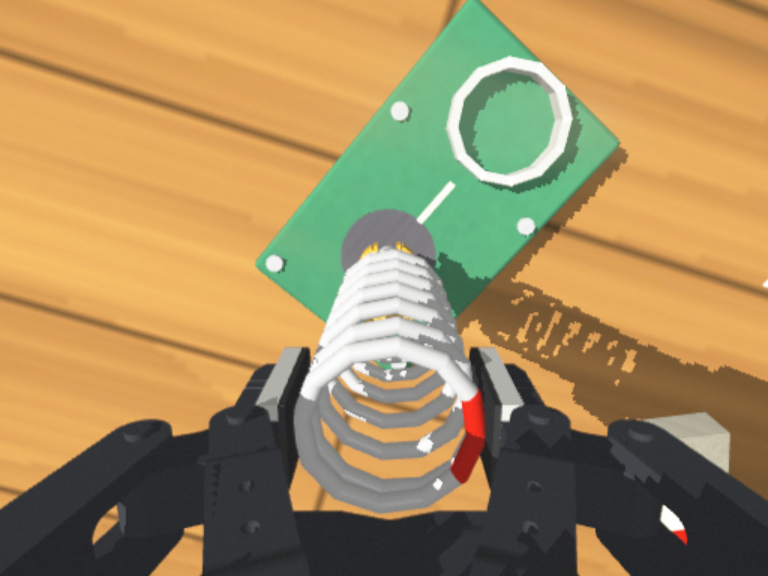

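No contact so far. Now I go down slowly through the upper notch.

arm_command:
  commands:
    - [[0, -0.0005, 0.0025, 0, 0, 0, 0.3], [0, 0, 0.0025, 0, 0, 0, 0.3], [0, 0, 0.0025, 0, 0, 0, 0.3], [0, 0, 0.0025, 0, 0, 0, 0.3], [0, 0, 0, 0, 0, 0, 0.3], [0, 0, 0, 0, 0, 0, 0.3]]

```text
time: 11.85
tcp_pos: [0.4914, -0.2328, 0.1897]
ee_rot: [[0.955, 0.296, -0.0], [0.296, -0.955, 0.0], [-0.0, -0.0, -1.0]]
force: [-0.1, 0.0, -1.2]
gripper_width: 0.0467
```

arm_command:
  commands:
    - [[0, 0, 0.0025, 0, 0, 0, 0.3], [0, 0, 0.0025, 0, 0, 0, 0.3], [0, 0, 0.0025, 0, 0, 0, 0.3], [0, 0, 0.0025, 0, 0, 0, 0.3], [0, 0, 0.0025, 0, 0, 0, 0.3], [0, 0, 0.0025, 0, 0, 0, 0.3], [0, 0, 0.0025, 0, 0, 0, 0.3], [0, 0, 0.0025, 0, 0, 0, 0.3], [0, 0, 0, 0, 0, 0, 0.3], [0, 0, 0, 0, 0, 0, 0.3]]

```text
time: 12.68
tcp_pos: [0.4914, -0.2328, 0.1737]
ee_rot: [[0.955, 0.296, -0.0], [0.296, -0.955, 0.0], [-0.0, -0.0, -1.0]]
force: [-0.2, -1.1, -0.7]
gripper_width: 0.0468
```

```bash
python3 - <<'E'
from m2 import *
go('w8'); print(bot.get_state()['q'])
snap('scene','s8')
cv2.imwrite('pics/s8b.png',cv2.resize(cv2.imread('pics/s8.png')[110:200,180:280],None,fx=6,fy=6,interpolation=2))
E
```

```text
12.6833 [ 0.4914 -0.2328  0.1737] [[ 0.9552  0.296  -0.0001]
 [ 0.296  -0.9552  0.0001]
 [-0.0001 -0.0001 -1.    ]] [-0.1999 -1.1182 -0.6549] 0.04678730985389713
n 4677 centre tool [ 0.0005 -0.0005] z -0.0174952246986761 world [ 0.4918 -0.2322  0.1913]
red 758 -112.33823642228151 -47.94756127642128
[-34.7882  22.6057  68.0158 103.9946 -22.4908  68.7217 -32.6487]
```

View pics/s8b.png

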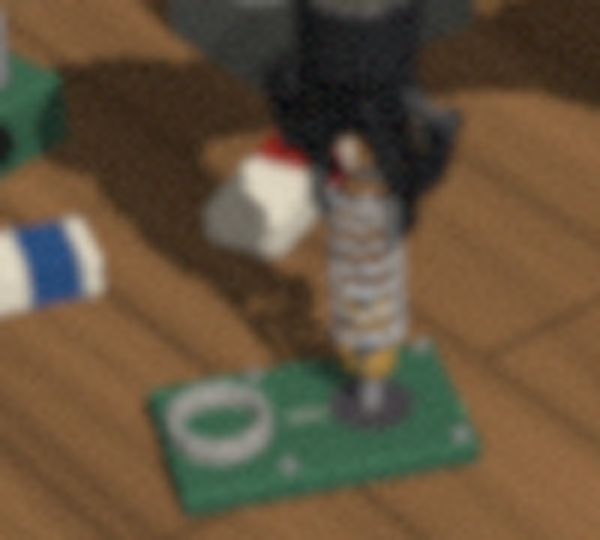

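View pics/w8b.png

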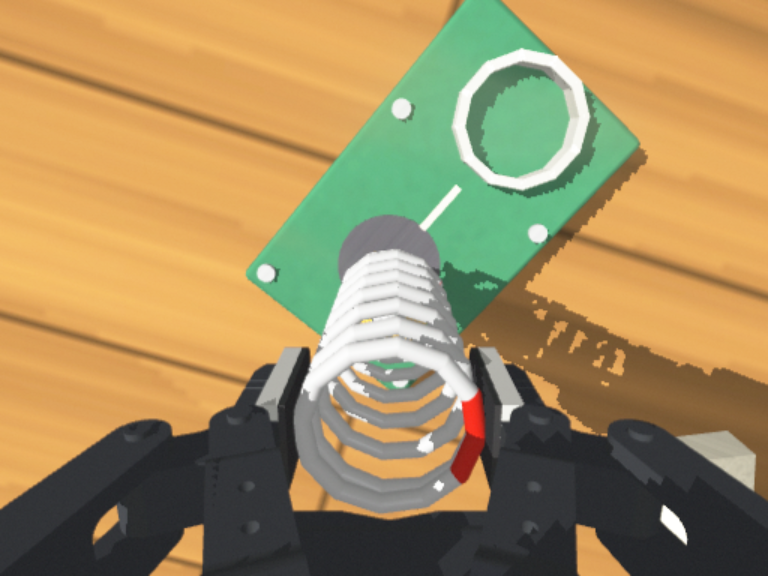

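The tail passed the upper collar with no force: the underside is at about 81 mm, between the collars. Now I turn +67.5° towards the lower notch.

arm_command:
  commands:
    - [[0, 0, 0.0035, 0, 0, -0.01, 0.3], [0, 0, 0, 0, 0, -0.025, 0.3], [0, 0, 0, 0, 0, -0.025, 0.3], [0, 0, 0, 0, 0, -0.025, 0.3], [0, 0, 0, 0, 0, -0.025, 0.3], [0, 0, 0, 0, 0, -0.025, 0.3], [0, 0, 0, 0, 0, -0.025, 0.3], [0, 0, 0, 0, 0, -0.025, 0.3], [0, 0, 0, 0, 0, 0, 0.3]]

```text
time: 13.53
tcp_pos: [0.4915, -0.2329, 0.1712]
ee_rot: [[0.633, 0.774, 0.001], [0.774, -0.633, 0.0], [0.001, 0.0, -1.0]]
force: [0.0, -1.2, -1.5]
gripper_width: 0.0468
```

arm_command:
  commands:
    - [[0, 0, 0, 0, 0, -0.027, 0.3], [0, 0, 0, 0, 0, -0.027, 0.3], [0, 0, 0, 0, 0, -0.027, 0.3], [0, 0, 0, 0, 0, -0.027, 0.3], [0, 0, 0, 0, 0, -0.027, 0.3], [0, 0, 0, 0, 0, -0.027, 0.3], [0, 0, 0, 0, 0, -0.027, 0.3], [0, 0, 0, 0, 0, 0, 0.3], [0, 0, 0, 0, 0, 0, 0.3]]

```text
time: 14.28
tcp_pos: [0.4914, -0.2329, 0.171]
ee_rot: [[0.1, 0.995, 0.0], [0.995, -0.1, 0.0], [0.0, 0.0, -1.0]]
force: [-0.2, 0.1, -1.6]
gripper_width: 0.0464
```

```bash
python3 - <<'E'
from m2 import *
go('w9'); print(bot.get_state()['q'],bot.get_state()['torque'])
E
```

```text
14.2833 [ 0.4914 -0.2329  0.171 ] [[ 0.0997  0.995   0.0002]
 [ 0.995  -0.0997  0.0002]
 [ 0.0002  0.0002 -1.    ]] [-0.1616  0.101  -1.6104] 0.046436958960704815
n 4682 centre tool [0.0005 0.0004] z -0.01755945517747689 world [ 0.4918 -0.2324  0.1885]
red 751 -45.234509582886844 19.66255244580471
[-24.6488  16.4855  53.112  103.86   -14.3102  66.7278  27.3416] [-0.0422 -0.0077  0.0586]
```

View pics/w9b.png

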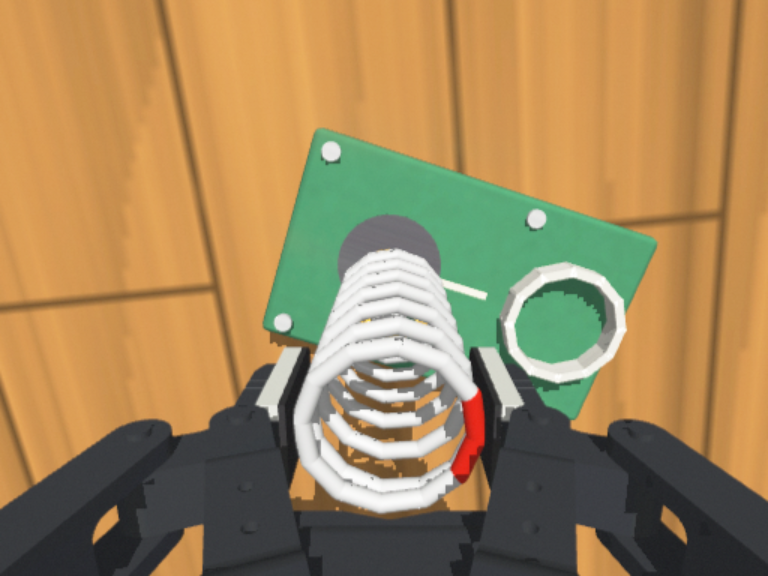

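The tail is now at +19.7°, and the spring is still centred and free. I'll lower towards the lower notch.

arm_command:
  commands:
    - [[0, 0, 0.0025, 0, 0, 0, 0.3], [0, 0, 0.0025, 0, 0, 0, 0.3], [0, 0, 0.0025, 0, 0, 0, 0.3], [0, 0, 0.0025, 0, 0, 0, 0.3], [0, 0, 0.0025, 0, 0, 0, 0.3], [0, 0, 0.0025, 0, 0, 0, 0.3], [0, 0, 0.0025, 0, 0, 0, 0.3], [0, 0, 0.0015, 0, 0, 0, 0.3], [0, 0, 0.0015, 0, 0, 0, 0.3], [0, 0, 0, 0, 0, 0, 0.3], [0, 0, 0, 0, 0, 0, 0.3]]

```text
time: 15.25
tcp_pos: [0.4915, -0.2328, 0.1546]
ee_rot: [[0.095, 0.995, 0.0], [0.995, -0.095, 0.0], [0.0, 0.0, -1.0]]
force: [0.3, 0.3, -0.8]
gripper_width: 0.0468
```

arm_command:
  commands:
    - [[0, 0, 0.0025, 0, 0, 0, 0.3], [0, 0, 0.0025, 0, 0, 0, 0.3], [0, 0, 0.0025, 0, 0, 0, 0.3], [0, 0, 0.0025, 0, 0, 0, 0.3], [0, 0, 0.004, 0, 0, 0, 0.3], [0, 0, 0.004, 0, 0, 0, 0.3], [0, 0, 0.004, 0, 0, 0, 0.3], [0, 0, 0.004, 0, 0, 0, 0.3], [0, 0, 0.004, 0, 0, 0, 0.3], [0, 0, 0.004, 0, 0, 0, 0.3], [0, 0, 0, 0, 0, 0, 0.3], [0, 0, 0, 0, 0, 0, 0.3]]

```text
time: 16.25
tcp_pos: [0.4913, -0.2328, 0.1272]
ee_rot: [[0.095, 0.995, -0.0], [0.995, -0.095, 0.0], [0.0, -0.0, -1.0]]
force: [-0.5, -0.4, -1.6]
gripper_width: 0.0466
```

```bash
python3 - <<'E'
from m2 import *
go('w10')
E
```

```text
16.25 [ 0.4913 -0.2328  0.1272] [[ 0.0952  0.9955 -0.0003]
 [ 0.9955 -0.0952  0.    ]
 [ 0.     -0.0003 -1.    ]] [-0.5366 -0.3877 -1.6368] 0.04660865854337879
n 4685 centre tool [0.0006 0.0003] z -0.0174095684961961 world [ 0.4918 -0.2323  0.1448]
red 763 -44.91932186049008 19.030557654880212
```

arm_command:
  commands:
    - [[0, 0, 0.004, 0, 0, 0, 0.3], [0, 0, 0.004, 0, 0, 0, 0.3], [0, 0, 0.004, 0, 0, 0, 0.3], [0, 0, 0.003, 0, 0, 0, 0.3], [0, 0, 0.0015, 0, 0, 0, 0.3], [0, 0, 0, 0, 0, 0, 0.3], [0, 0, 0, 0, 0, 0, 0.3]]

```text
time: 16.88
tcp_pos: [0.4914, -0.2328, 0.1141]
ee_rot: [[0.095, 0.995, -0.0], [0.995, -0.095, 0.0], [0.0, -0.0, -1.0]]
force: [0.4, 0.1, -0.2]
gripper_width: 0.0467
```

arm_command:
  commands:
    - [[0, 0, 0.001, 0, 0, 0, 0.3], [0, 0, 0, 0, 0, 0, 0.3], [0, 0, 0, 0, 0, 0, 0.3]]

```text
time: 17.13
tcp_pos: [0.4915, -0.2328, 0.1134]
ee_rot: [[0.095, 0.995, 0.0], [0.995, -0.095, 0.0], [0.0, 0.0, -1.0]]
force: [-0.5, -0.1, -1.2]
gripper_width: 0.0468
```

arm_command:
  commands:
    - [[0, 0, 0.001, 0, 0, 0, 0.3], [0, 0, 0, 0, 0, 0, 0.3], [0, 0, 0, 0, 0, 0, 0.3]]

```text
time: 17.38
tcp_pos: [0.4915, -0.2327, 0.1126]
ee_rot: [[0.095, 0.995, 0.0], [0.995, -0.095, 0.0], [0.0, 0.0, -1.0]]
force: [0.2, 0.8, -1.9]
gripper_width: 0.0469
```

arm_command:
  commands:
    - [[0, 0, 0.001, 0, 0, 0, 0.3], [0, 0, 0, 0, 0, 0, 0.3], [0, 0, 0, 0, 0, 0, 0.3]]

```text
time: 17.63
tcp_pos: [0.4917, -0.233, 0.1123]
ee_rot: [[0.095, 0.995, 0.001], [0.995, -0.095, -0.0], [0.0, 0.001, -1.0]]
force: [-1.3, 1.5, 4.3]
gripper_width: 0.0471
```

Contact: the force rose from about -1.5 to +4.3 N at a TCP height of 0.112 m, which is seat height. Now I release it.

arm_command:
  commands:
    - [[0, 0, 0, 0, 0, 0, 0.56], [0, 0, 0, 0, 0, 0, 0.6], [0, 0, 0, 0, 0, 0, 0.66], [0, 0, 0, 0, 0, 0, 0.72], [0, 0, 0, 0, 0, 0, 0.8], [0, 0, 0, 0, 0, 0, 0.85], [0, 0, 0, 0, 0, 0, 0.85], [0, 0, 0, 0, 0, 0, 0.85]]

```text
time: 18.3
tcp_pos: [0.4914, -0.2328, 0.1117]
ee_rot: [[0.095, 0.995, 0.0], [0.995, -0.095, 0.0], [0.0, 0.0, -1.0]]
force: [0.5, -0.3, -0.7]
gripper_width: 0.0726
```

```bash
python3 - <<'E'
from m2 import *
go('w11')
E
```

```text
18.3 [ 0.4914 -0.2328  0.1117] [[ 0.0951  0.9955  0.    ]
 [ 0.9955 -0.0951  0.    ]
 [ 0.      0.     -1.    ]] [ 0.4776 -0.3005 -0.7098] 0.07259055970931384
n 4679 centre tool [0.0004 0.0013] z -0.018072779839164894 world [ 0.4928 -0.2325  0.1298]
red 779 -45.30684222164978 18.90026743336199
```

View pics/w11b.png

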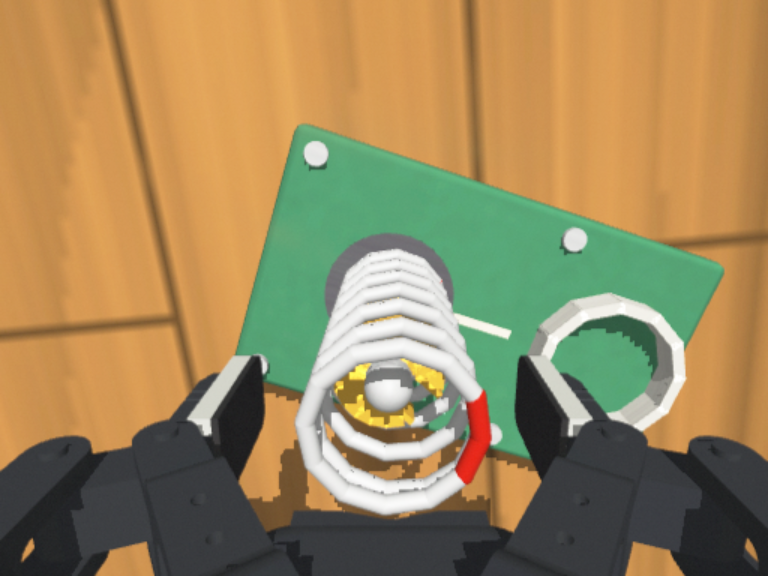

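The jaws are open and clear on both sides. The spring's top is at 0.1298 m (0.130 means home). Now I raise the gripper straight up.

arm_command:
  commands:
    - [[0, 0, -0.01, 0, 0, 0, 0.85], [0, 0, -0.02, 0, 0, 0, 0.85], [0, 0, -0.03, 0, 0, 0, 0.85], [0, 0, -0.035, 0, 0, 0, 0.85], [0, 0, -0.035, 0, 0, 0, 0.85], [-0.04, 0, -0.02, 0, 0, 0, 0.85], [-0.04, 0, 0, 0, 0, 0, 0.85], [0, 0, 0, 0, 0, 0, 0.85], [0, 0, 0, 0, 0, 0, 0.85], [0, 0, 0, 0, 0, 0, 0.85]]

```text
time: 19.18
tcp_pos: [0.4853, -0.2964, 0.2319]
ee_rot: [[0.096, 0.995, -0.0], [0.995, -0.096, 0.0], [0.0, -0.0, -1.0]]
force: [-0.5, -0.9, 0.3]
gripper_width: 0.0725
```

```bash
python3 - <<'E'
from h import *
np.set_printoptions(precision=4,suppress=True)
f=snap('wrist','w12'); snap('scene','s12'); s=bot.get_state(); print(s['time'],s['tcp_pos'],s['force'])
P=pts(f); Z=P[...,2]
m=(Z>.1245)&(Z<.138)&(np.hypot(P[...,0]-.492,P[...,1]+.232)<.04)
q=P[m]; print(len(q),np.percentile(q,[1,99],axis=0),np.median(q,0))
A=np.c_[2*q[:,:2],np.ones(len(q))]; x=np.linalg.lstsq(A,(q[:,:2]**2).sum(1),rcond=None)[0]
print('circ',x[:2]); B=np.c_[q[:,:2]-x[:2],np.ones(len(q))]; print('plane',np.linalg.lstsq(B,q[:,2],rcond=None)[0])
cv2.imwrite('pics/w12b.png',cv2.resize(cv2.imread('pics/w12.png'),None,fx=1.5,fy=1.5))
S=cv2.imread('pics/s12.png'); cv2.imwrite('pics/s12b.png',np.hstack([cv2.resize(S[130:205,190:270],(400,375),interpolation=2),cv2.resize(S,(400,375))]))
E
```

```text
19.2833 [ 0.4857 -0.2954  0.2317] [-0.2232 -0.1984 -0.506 ]
1622 [[ 0.4697 -0.2565  0.1266]
 [ 0.5158 -0.2105  0.1308]] [ 0.4931 -0.232   0.1289]
circ [ 0.4928 -0.2335]
plane [ 0.0011 -0.0004  0.1289]
```

View pics/w12b.png

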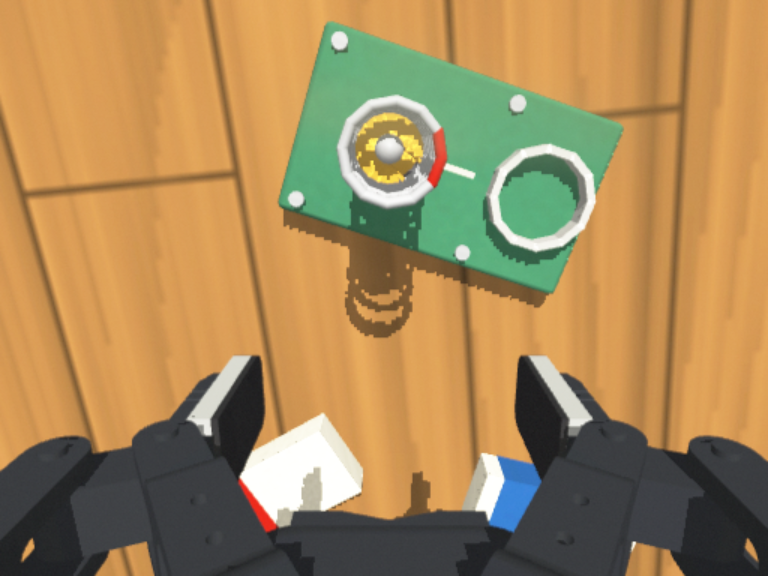

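View pics/s12b.png

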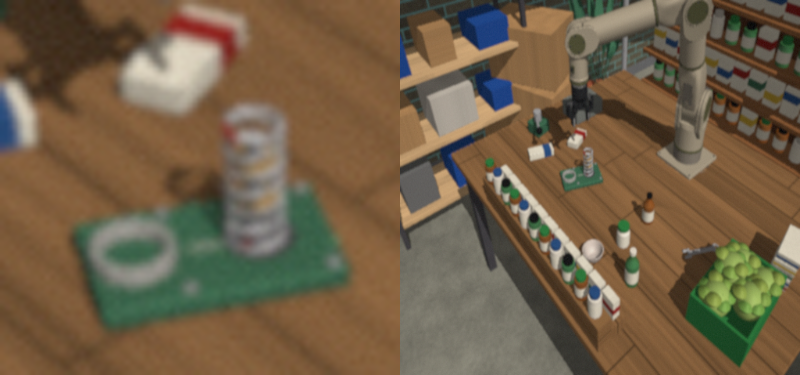

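The spring stands upright on the plate around the rod, its rim level (slope under 0.1°) with the top at about 0.130 m. The gripper is clear, and the bottles, cartons, bowl and spanner look unmoved. Handing in.

```bash
python3 -c "
from cell import bot
print(bot.finish_job())"
```

```text
the job is handed in; nothing more can be done
None
```

The spring is home on the green base, upright over the guide rod and released. I handed the job in at about 19.3 s.

- **How it was done:** I found both collar notches with the wrist camera, at about -47.5° and +19.5° in the world frame. I turned the tail to each notch and lowered it through without a snag. I then set the spring down until the force rose to about 4 N, and opened the jaws.
- **Last checks on the spring:** The rim top is at about 0.130 m, which is home height. It is level to under 0.1° and centred on the rod within about 2 mm. The tail is at +19°.
- **Last checks on the rest:** The gripper is clear, about 10 cm above the spring. The bottles, cartons, bowl and spanner look unmoved in the scene view; I did not measure them.
- **Checks that failed or disagreed:** My first in-hand fit of the spring's rim was about 8 mm off because gripper pixels got in. I corrected the mask, and the repeat fits agreed to about 1 mm.

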